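# Start the dish turntable from its key row

### The job

Start the dish turntable with your fingertips, in this order: tip the rocker switch fully over by pushing down its raised end, push the square key fully down, then push the plain round key fully down; each stays where it is put. Leave the mushroom-shaped stop head unpressed, and do not lift or shift the agar dish on the table or the lamp cap and cup standing beside the unit.

Things in the scene. Friction and masses are not known exactly. Their poses are not given: they have to be found in the camera images.
- unit: fixed white case, 235 (its x) x 116 (its y) x 40 mm high, on a 2 mm mat; origin under the centre of its key block, z up, -x side towards the robot. Key block: four black modules 54 x 49 x 6 mm on its top, centres at x +-29, y +-26 mm, in varying order, turned like the unit, all caps white. Behind, at x = 118 mm, a fixed metal table 104 mm across carries the dish
- rocker_press (a point): point to push on the rocker: middle of its raised face, 14 mm from the pivot on the unit's +x (far) side; moves with it. The rocker is a shallow V of two flat faces, each 22 mm (unit's x) x 24 mm, pivot along the unit's y, 60 mm above the worktop. Off: near face level, far face rising away from the robot at 0.4 rad, this point about 65 mm up. On: far face level, 60 mm up
- rocker (a joint): rocker angle, about 0 = off (as found), 0.4 rad = fully on (stop); stays where it is left; about 3 to 4 N at the push point moves it
- square_key_top (a point): centre of the top of the square key, 26 x 26 mm, flat, 64 mm above the worktop when up and 58 mm when down
- square_key (a joint): travel of the square key, about 0 = up (as found), 0.006 m = fully down (stop); stays where it is left; about 3 N moves it straight down
- round_key_top (a point): centre of the top of the plain round key, a flat-topped cylinder 28 mm across, 64 mm above the worktop when up and 58 mm when down
- round_key (a joint): travel of the round key, about 0 = up (as found), 0.006 m = fully down (stop); stays where it is left; about 3 N moves it straight down
- stop_key_top (a point): centre of the top of the stop head, a domed mushroom 36 mm across on a thinner neck, 68 mm above the worktop; not to be pressed
- stop_key (a joint): travel of the stop head, 0 = up, 0.005 m = down; springs back up; 1.5 N starts it, 7 N pushes it down
- dish: loose lidded agar dish, 92 mm across and 17 mm high, lying on the metal table between three short pins, its underside 52 mm above the worktop; origin at the centre of its underside; leave it
- cap_cup: loose small round lamp cap, 41 mm across and 42 mm high, standing right of the key block; origin at the centre of its underside; leave it
- beaker: loose open grey cup, 77 mm across and 83 mm high, standing right of the unit; origin at the centre of its underside; leave it
There are look-alikes about, which are no part of the job. Leave any turquoise look-alike of the beaker alone.

How it is judged (in metres and radians):
On the way, in this order (a step that is already met when the one before it is completed fails the run):
1. the rocker is tipped fully on (value of joint rocker above 0.32 rad), for 0.2 s.
2. the square key is fully down (value of joint square_key above 0.0045 m), for 0.2 s.
3. the round key is fully down (value of joint round_key above 0.0045 m), for 0.2 s.
At the end, for the whole second after the job is handed in: the rocker is on (beyond 0.32 of 0.4 rad), the square and round keys are down (beyond 4.5 of 6 mm), the stop head is up (within 1.5 mm), the dish lies at rest within 10 mm and the cap and cup stand upright within 20 mm of where they were (value of joint rocker above 0.32 rad and value of joint each of square_key, round_key above 0.0045 m and value of joint stop_key below 0.0015 m and distance of dish from where it was at the start of the episode below 0.01 m and distance of each of cap_cup, beaker from where it was at the start of the episode below 0.02 m and linear speed of dish below 0.02 m/s and angle between each of cap_cup, beaker's own z axis and vertical below 0.3 rad); the robot touches nothing.
It fails at once if the square key is pushed down before the rocker is on (value of joint square_key above 0.003 m and value of joint rocker below 0.3 rad).
It fails at once if the round key is pushed down before the square key is down (value of joint round_key above 0.003 m and value of joint square_key below 0.004 m).
It fails at once if the stop head is pressed (value of joint stop_key above 0.0025 m).
It fails at once if the dish is lifted or shifted by more than 10 mm (distance of dish from where it was at the start of the episode above 0.01 m).
It fails at once if the cap or cup is lifted, shifted by more than 20 mm or tipped (distance of any of cap_cup, beaker from where it was at the start of the episode above 0.02 m or angle between any of cap_cup, beaker's own z axis and vertical above 0.5 rad).
It also fails if it takes over 38 s, if anything falls off the work surface, if the arm or the gripper's body presses on something with over 40 N, if the wrist force passes 120 N, or if a joint passes its speed limit or range.

### The arm

A 7-joint arm with a two-finger parallel gripper is mounted at the origin on a cart in front of the work surface, level with it; the furniture and walls round the work are solid. World frame = base frame: x ahead of the robot, y to its left, z up, the work surface at z = 0. Lengths are in m, angles in degrees, forces in N, time in s.
With the tool pointing down it reaches from about 0.425 to 0.95 m from the base axis. Payload 4.7 kg.
Tool frame: the origin (TCP) lies at the very end of the fingers, on their centre line; the grasp point (between the pads) lies ctrl.grasp_offset behind it (ctrl.grasp_offset is the distance from the TCP to the grasp point, in m); z points along the fingers, y is the line along which they close (so a half turn about z gives the same grasp; the last joint's range is limited). The gripper opens to 85 mm and grips with 20 to 120 N. Pads are 22 mm wide; open, the fingers measure 114 mm over their backs; the gripper's body (76 mm by 85 mm) begins 54 mm behind the grasp point. The pads swing forward as they close: fully open they stand 13 mm farther back than shut.
Start: joints at [72.714, 26.849, -2.785, 87.806, 1.381, 65.374, -4.715], TCP at [0.182, -0.65, 0.231] pointing down, gripper open.
Joint ranges: [-148.3, 148.3], [-19.14, 114.17], [-79.39, 73.82], [5.75, 140.21], [-59.74, 239.74], [12.07, 113.84], [-152.46, 152.46]. Speed limits (degrees/s): [147.25, 147.25, 180, 180, 180, 180, 180].

### API

Orientations are given as a 3x3 rotation matrix whose columns are the frame's x, y, z axes.
In Python, from workcell import ctrl, imaging gives the robot as it stands.
- The arm moves only by the tool drive_tool, never from a script. Its argument "deltas" is a list that holds one entry, the list of rows, each a list of 6 numbers: the shift along the tool's x, y, z in cm, then the turn, a rotation vector about the tool's x, y, z in degrees. A call has 1 to 10 rows; each row shifts and turns the commanded pose from where the row before left it, along the tool's axes as they then stand; what a row does not reach is not made up. A row lasts 1/12 s, in which the tool goes at most 41.7 mm and 7.16 degrees, less where a joint would pass 70% of its speed; a pose out of reach is approached as far as the arm can. A call with a gripper value outside its range is refused whole. "jaw" is the finger opening in cm, from 0 to 8.54, set as the call begins (left out, the last holds). The fingers move at their own pace and stop on an object; "squeeze" is the grip in N (left out, the last holds). Time passes only in rows, so rows that do not move let the fingers close. It gives the time, the measured TCP pose, the force, the opening and the grip force at its end, in the units of the state.
- ctrl.state(): the state, without advancing time (a new reading comes with each control period).
- imaging.capture(name): name is "side" or "top" or "wrist"; returns the picture (400x640x3 uint8, red, green, blue); there is no depth.
- imaging.calibration(name): a dict with "mtx" (3x3 intrinsics, pixels), "R" (3x3) and "t" (3): a world point X has camera coordinates R X + t. Camera axes: x right, y down, z forward; pixel columns grow to the right and rows downward; lengths in m; the calibration is good to about 2 mm. The wrist camera is an equidistant fisheye: a pixel r from the principal point sees the ray r / f radians off the axis. A picture is of the moment at which its call begins: read the wrist's pose just before it. calibration takes no time and is no camera call; for the wrist camera it gives the pose at the moment of the call.
- ctrl.hand_in(): hands the job in; it is judged then, once.
The state is a dict: "time_s": time; "qpos": joint angles; "joint_velocities": joint speeds; "joint_efforts": joint torques, N m; "ee_pos": TCP position; "orientation": TCP orientation; "contact_force": force on the tool from outside, world axes, zero at the start; "torque": the same for the moment, N m; "gripper_width": finger opening in m; "grasp_force": force on a finger pad.
Only numpy, scipy, OpenCV 4.12 (cv2) and the standard library are available. Lean on these libraries where they do the work, as an engineer would, in place of code of your own. Each camera call takes 0.05 s, during which the arm holds its last target. There are 200 camera calls.

## Working session

There is one attempt and no reset: what is moved stays moved. The work goes in short steps, Python scripts to look and compute and a tool call to move; the robot and the scene stay as the last step left them, time stands still between calls to the robot, and variables do not carry over. Pictures are saved under pics/ and viewed, at most 10 in all, crops included, and the job is handed in when it is done.

Besides the shell and the picture viewer there is one more tool, called after ">>>" as name(argument=value, ...) on one line, values as JSON. drive_tool: Moves the arm, as the interface text tells. Its arguments: {"type":"object","properties":{"deltas":{"type":"array"},"jaw":{"type":"number"},"squeeze":{"type":"number"}},"required":["deltas"]}

```bash
mkdir -p pics
python3 - <<'E'
from workcell import ctrl, imaging
import cv2,numpy as np
np.set_printoptions(precision=4,suppress=True)
for n in("side","top"):
    im=imaging.capture(n); cv2.imwrite(f"pics/{n}0.png",im[:,:,::-1])
    c=imaging.calibration(n); print(n,c)
s=ctrl.state(); print(s["time_s"],s["ee_pos"],s["orientation"],s["gripper_width"],ctrl.grasp_offset)
E
```

```text
side {'mtx': array([[408.611 ,   0.    , 321.0094],
       [  0.    , 408.611 , 198.0505],
       [  0.    ,   0.    ,   1.    ]]), 'R': array([[ 0.9805, -0.1962, -0.0127],
       [-0.145 , -0.678 , -0.7206],
       [ 0.1327,  0.7084, -0.6933]]), 't': array([-0.5659, -0.1736,  1.1977])}
top {'mtx': array([[429.9474,   0.    , 311.9996],
       [  0.    , 429.9474, 211.6155],
       [  0.    ,   0.    ,   1.    ]]), 'R': array([[ 0.0079, -0.9996, -0.0257],
       [-0.981 , -0.0027, -0.1938],
       [ 0.1936,  0.0267, -0.9807]]), 't': array([-0.4706,  0.4609,  0.8255])}
0.1 [ 0.1817 -0.6496  0.2304] [[ 0.963   0.2695 -0.0006]
 [ 0.2695 -0.963   0.0016]
 [-0.0001 -0.0017 -1.    ]] 0.08490856065736245 0.0187
```

View pics/top0.png

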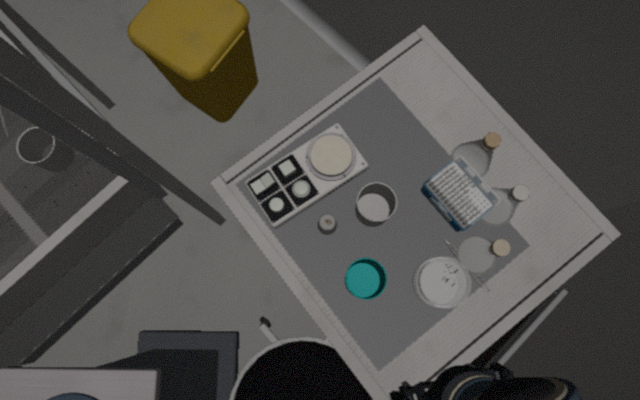

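View pics/side0.png

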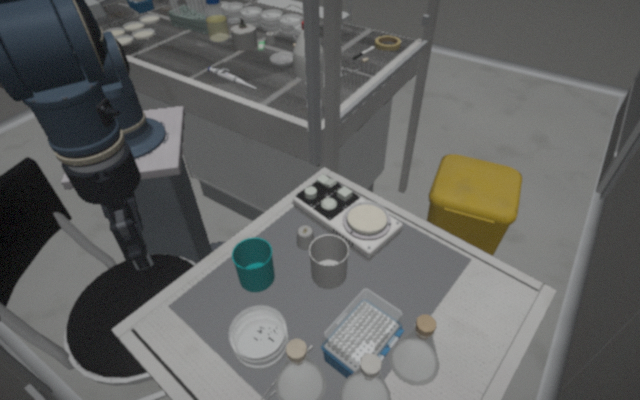

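The top view shows the unit at about (305,172), with the key block at (282,190) and the dish at (330,155). The cap is at (327,222), the grey cup at (376,203) and the turquoise look-alike at (365,278).

```bash
cat > h.py <<'E'
import numpy as np,cv2
from workcell import ctrl, imaging
np.set_printoptions(precision=4,suppress=True)
def ray(c,uv,z):
    R,t,K=c["R"],c["t"],c["mtx"]
    d=R.T@np.linalg.solve(K,[uv[0],uv[1],1]); o=-R.T@t
    return o+d*(z-o[2])/d[2]
def proj(c,X):
    p=c["mtx"]@(c["R"]@np.asarray(X)+c["t"]); return p[:2]/p[2]
E
python3 - <<'E'
from h import *
t=cv2.imread("pics/top0.png"); s=cv2.imread("pics/side0.png")
a=cv2.resize(t[145:230,235:345],None,fx=5,fy=5,interpolation=cv2.INTER_CUBIC)
b=cv2.resize(s[165:255,285:405],None,fx=5,fy=5,interpolation=cv2.INTER_CUBIC)
a=cv2.convertScaleAbs(a,alpha=1.3)
cv2.imwrite("pics/ta.png",a);cv2.imwrite("pics/sb.png",b)
c=imaging.calibration("top")
for n,uv,z in [("dish",(331,155),.069),("sqr?",(289,168),.064),("263",(263,185),.064),("277",(277,205),.064),("301",(301,188),.064),("cap",(327,222),.042),("cup",(376,203),.083),("corner",(370,162),.042)]: print(n,ray(c,uv,z))
E
```

```text
dish [ 0.5723 -0.5058  0.069 ]
sqr? [ 0.547  -0.4222  0.064 ]
263 [ 0.5119 -0.3712  0.064 ]
277 [ 0.4715 -0.4     0.064 ]
301 [ 0.5059 -0.4467  0.064 ]
cap [ 0.4418 -0.4982  0.042 ]
cup [ 0.4718 -0.5912  0.083 ]
corner [ 0.5664 -0.5859  0.042 ]
```

View pics/ta.png

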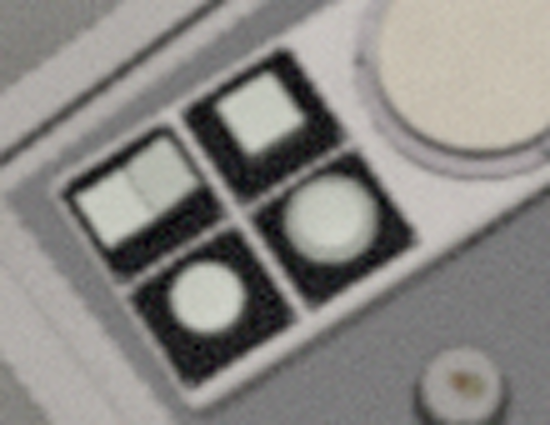

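View pics/sb.png

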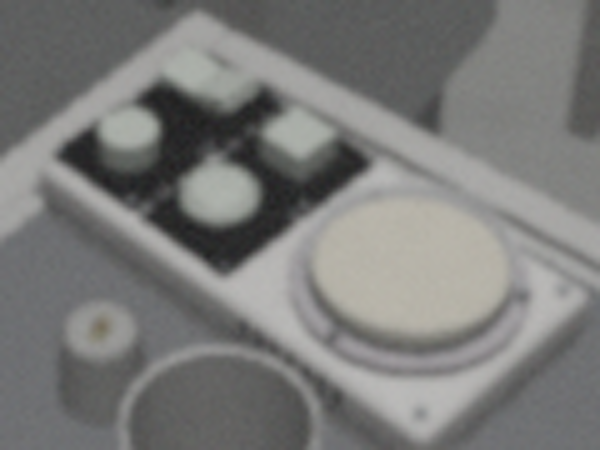

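The crops show the rocker near-left, with its far face at crop (163,172). The round key is near-right at (207,298), the square key far-left at (260,108) and the stop far-right at (330,215). Next I fit the unit's pose from the block corners and cross-check it against the cap centres in both views.

Run:
```python
from h import *
ct,cs=imaging.calibration("top"),imaging.calibration("side")
T=lambda x,y:(235+(x+.5)/5-.5,145+(y+.5)/5-.5)
S=lambda x,y:(285+(x+.5)/5-.5,165+(y+.5)/5-.5)
L=np.array([[-56,50.5],[-56,-50.5],[56,-50.5],[56,50.5]])/1000
P=np.array([ray(ct,T(*p),.048)[:2] for p in [(62,193),(192,385),(415,240),(285,48)]])
c=P.mean(0); H=L.T@(P-c); th=np.arctan2(H[0,1]-H[1,0],H[0,0]+H[1,1])
R=np.array([[np.cos(th),-np.sin(th)],[np.sin(th),np.cos(th)]])
print("origin",c,"yaw",np.degrees(th)); print("resid mm",1000*(P-c-L@R.T))
def tri(a,b):
    A=[]
    for C,uv in((ct,a),(cs,b)):
        M=C["mtx"]@np.c_[C["R"],C["t"]]; A+= [uv[0]*M[2]-M[0],uv[1]*M[2]-M[1]]
    v=np.linalg.svd(np.array(A))[2][-1]; return v[:3]/v[3]
for n,a,b,l,z in [("round",(207,298),(130,128),(-29,-26),.064),("square",(260,108),(298,132),(29,26),.064),("stop",(330,215),(220,188),(29,-26),.066),("rockpress",(163,172),(230,88),(-29+13,26),.065)]:
    print(n,"top",ray(ct,T(*a),z)[:2],"side",ray(cs,S(*b),z)[:2],"tri",tri(T(*a),S(*b)),"fit",c+R@np.array(l)/1000)
print("dish",c+R@[.118,0],ray(ct,(331,155),.069),ray(cs,S(412,268),.069))
print("cap",ray(cs,S(100,328),.042))
```

```text
origin [ 0.5107 -0.4081] yaw -55.78729098102461
resid mm [[-1.1162 -2.9285]
 [ 3.7431 -0.9087]
 [ 0.1003  3.5021]
 [-2.7272  0.3351]]
round top [ 0.4731 -0.398 ] side [ 0.4739 -0.399 ] tri [ 0.4737 -0.3978  0.0628] fit [ 0.4729 -0.3987]
square top [ 0.5507 -0.4173] side [ 0.5483 -0.4177] tri [ 0.5495 -0.4174  0.0642] fit [ 0.5485 -0.4174]
stop top [ 0.5062 -0.446 ] side [ 0.5055 -0.4478] tri [ 0.5063 -0.4459  0.0642] fit [ 0.5055 -0.4467]
rockpress top [ 0.524  -0.3794] side [ 0.5242 -0.3828] tri [ 0.525  -0.3789  0.0614] fit [ 0.5232 -0.3802]
dish [ 0.577  -0.5057] [ 0.5723 -0.5058  0.069 ] [ 0.574  -0.5148  0.069 ]
cap [ 0.4425 -0.4969  0.042 ]
```

>>> drive_tool(deltas=[[[0,0,0,0,0,7.14],[0,0,0,0,0,7.14],[0,0,0,0,0,7.14],[0,0,0,0,0,7.14],[0,0,0,0,0,7.14],[0,0,0,0,0,7.14],[0,0,0,0,0,7.14],[0,0,0,0,0,7.14],[0,0,0,0,0,7.14],[0,0,0,0,0,7.14]]], jaw=0)

```text
time_s: 0.93
ee_pos: [0.1819, -0.6497, 0.2307]
orientation: [[0.558, -0.83, -0.0], [-0.83, -0.558, 0.001], [-0.001, -0.0, -1.0]]
contact_force: [-0.6, -0.9, -0.2]
gripper_width: 0.0004
grasp_force: 0.0
```

```bash
cat > d.py <<'E'
import sys
from h import *
s=ctrl.state(); R=np.array(s["orientation"]); p=np.array(s["ee_pos"])
print(s["time_s"],p,"yaw",np.degrees(np.arctan2(R[1,0],R[0,0])),"tool z",R[:,2],"w",s["gripper_width"],"F",s["contact_force"])
for n,x in [("rock",[.5236,-.381,.0655]),("sq",[.549,-.4174,.064]),("round",[.4735,-.3985,.064])]:
    print(n,"tool-frame cm",100*R.T@(np.array(x)-p))
E
python3 d.py
```

```text
0.9333 [ 0.1819 -0.6497  0.2307] yaw -56.113614648270016 tool z [-0.0003  0.0011 -1.    ] w 0.0003628034272786055 F [-0.581  -0.9484 -0.1754]
rock tool-frame cm [ -3.2363 -43.3369  16.5396]
sq tool-frame cm [  1.2018 -43.416   16.6851]
round tool-frame cm [ -4.5767 -38.2021  16.6891]
```

>>> drive_tool(deltas=[[[-0.2,-2.9,0.4,0,0,0],[-0.2,-2.9,0.4,0,0,0],[-0.2,-2.9,0.4,0,0,0],[-0.2,-2.9,0.4,0,0,0],[-0.2,-2.9,0.4,0,0,0],[-0.2,-2.9,0.4,0,0,0],[-0.2,-2.9,0.4,0,0,0],[-0.2,-2.9,0.4,0,0,0],[-0.2,-2.9,0.4,0,0,0],[-0.2,-2.9,0.4,0,0,0]]])

```text
time_s: 1.77
ee_pos: [0.4112, -0.4691, 0.1908]
orientation: [[0.563, -0.827, -0.001], [-0.827, -0.563, 0.001], [-0.001, 0.0, -1.0]]
contact_force: [0.6, -0.2, -0.2]
gripper_width: 0.0001
grasp_force: 0.0
```

>>> drive_tool(deltas=[[[-0.2,-2.9,1.5,0,0,0],[-0.2,-2.9,1.5,0,0,0],[-0.2,-2.9,1.5,0,0,0],[-0.2,-2.9,1.5,0,0,0],[-0.2,-2.7,1.0,0,0,0],[0,0,0,0,0,0],[0,0,0,0,0,0]]])

```text
time_s: 2.35
ee_pos: [0.5242, -0.3791, 0.1198]
orientation: [[0.566, -0.824, -0.002], [-0.824, -0.566, 0.002], [-0.003, 0.0, -1.0]]
contact_force: [-1.2, -0.5, -1.2]
gripper_width: 0.0001
grasp_force: 0.0
```

```bash
python3 d.py
python3 - <<'E'
from h import *
s=imaging.capture("side")[:,:,::-1]; w=imaging.capture("wrist")[:,:,::-1]
b=cv2.resize(s[110:230,270:390],(600,600),interpolation=cv2.INTER_CUBIC)
cv2.imwrite("pics/s1.png",b);cv2.imwrite("pics/w1.png",w)
E
```

```text
2.35 [ 0.5242 -0.3791  0.1198] yaw -55.51137004591613 tool z [-0.0017  0.0021 -1.    ] w 9.282022364274253e-05 F [-1.1624 -0.457  -1.1548]
rock tool-frame cm [0.1405 0.1594 5.4337]
sq tool-frame cm [4.5793 0.127  5.5719]
round tool-frame cm [-1.2536  5.2798  5.5884]
```

View pics/w1.png

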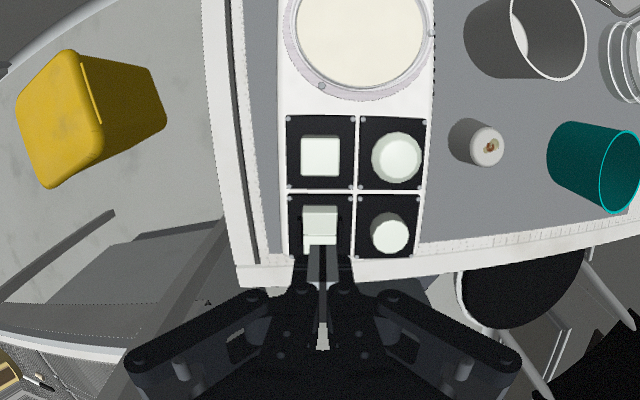

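The wrist view is sharp. The square key is at (320,156), the round key at (389,234), the rocker's far face at (321,219) with its crease at row ~234, and the fingertip is over the rocker at (322,245).

Run:
```python
from h import *
c=imaging.calibration("wrist"); K=c["mtx"]
def fr(uv,z):
    d=(np.array(uv)-K[:2,2])/[K[0,0],K[1,1]]; r=np.linalg.norm(d)
    v=np.r_[np.sin(r)*d/r,np.cos(r)]; d=c["R"].T@v; o=-c["R"].T@c["t"]
    return o+d*(z-o[2])/d[2]
s=ctrl.state();R=np.array(s["orientation"]);p=np.array(s["ee_pos"])
for n,uv,z in [("sq",(320,156),.064),("round",(389,234),.064),("rockfar edge",(321,207),.069),("crease",(321,234),.060),("modcorner c",(355.5,191),.048)]:
    X=fr(uv,z); print(n,X,"tool cm",100*R.T@(X-p))
```

```text
sq [ 0.5479 -0.4189  0.064 ] tool cm [ 4.4577 -0.0821  5.7229]
round [ 0.4746 -0.4     0.064 ] tool cm [-1.2274  4.9243  5.7279]
rockfar edge [ 0.5284 -0.3912  0.069 ] tool cm [ 1.0667 -0.0185  5.2227]
crease [ 0.5147 -0.3711  0.06  ] tool cm [-1.3682 -0.0257  6.1226]
modcorner c [ 0.5101 -0.4094  0.048 ] tool cm [1.5442 2.5151 7.3255]
```

>>> drive_tool(deltas=[[[0.15,0.05,1.5,0,0,0],[0,0,1.5,0,0,0],[0,0,1.0,0,0,0],[0,0,0.4,0,0,0],[0,0,0.3,0,0,0],[0,0,0.3,0,0,0],[0,0,0.2,0,0,0],[0,0,0.2,0,0,0],[0,0,0,0,0,0],[0,0,0,0,0,0]]])

```text
time_s: 3.28
ee_pos: [0.5237, -0.3834, 0.0677]
orientation: [[0.563, -0.827, 0.001], [-0.827, -0.563, -0.0], [0.001, -0.0, -1.0]]
contact_force: [0.2, -0.0, 0.9]
gripper_width: -0.0004
grasp_force: 0.1
```

>>> drive_tool(deltas=[[[0,0,0.15,0,0,0],[0,0,0.15,0,0,0],[0,0,0.15,0,0,0],[0,0,0.15,0,0,0],[0,0,0.1,0,0,0],[0,0,0,0,0,0],[0,0,0,0,0,0]]])

```text
time_s: 3.87
ee_pos: [0.5236, -0.3832, 0.0603]
orientation: [[0.563, -0.827, 0.0], [-0.827, -0.563, -0.0], [0.0, -0.0, -1.0]]
contact_force: [0.5, -1.7, 2.3]
gripper_width: 0.0
grasp_force: 1.1
```

>>> drive_tool(deltas=[[[0,0,0.1,0,0,0],[0,0,0.1,0,0,0],[0,0,0.1,0,0,0],[0,0,0,0,0,0],[0,0,0,0,0,0],[0,0,0,0,0,0]]])

```text
time_s: 4.37
ee_pos: [0.5237, -0.3833, 0.0599]
orientation: [[0.562, -0.827, 0.001], [-0.827, -0.562, 0.0], [0.0, -0.001, -1.0]]
contact_force: [-2.7, 1.1, 15.1]
gripper_width: 0.0004
grasp_force: 8.2
```

>>> drive_tool(deltas=[[[0,0,-1.2,0,0,0],[0,0,-1.3,0,0,0],[0.9,0,0,0,0,0],[1.2,0,0,0,0,0],[1.2,-0.1,0,0,0,0],[0.9,0,0,0,0,0],[0,0,0,0,0,0],[0,0,0,0,0,0],[0,0,0,0,0,0]]])

```text
time_s: 5.12
ee_pos: [0.5474, -0.4167, 0.0817]
orientation: [[0.563, -0.827, -0.001], [-0.827, -0.563, 0.001], [-0.002, 0.0, -1.0]]
contact_force: [0.1, -0.4, -0.3]
gripper_width: 0.0003
grasp_force: 0.0
```

```bash
python3 d.py
python3 - <<'E'
from h import *
w=imaging.capture("wrist")[:,:,::-1]
cv2.imwrite("pics/w2.png",cv2.resize(w[100:300,220:460],None,fx=2.5,fy=2.5))
E
```

```text
5.1167 [ 0.5474 -0.4167  0.0817] yaw -55.75723090904793 tool z [-0.0012  0.0012 -1.    ] w 0.00025539409276180696 F [ 0.0715 -0.3595 -0.2926]
rock tool-frame cm [-4.2905 -0.0393  1.6271]
sq tool-frame cm [ 0.1481 -0.0908  1.7698]
round tool-frame cm [-5.6627  5.087   1.7811]
```

View pics/w2.png

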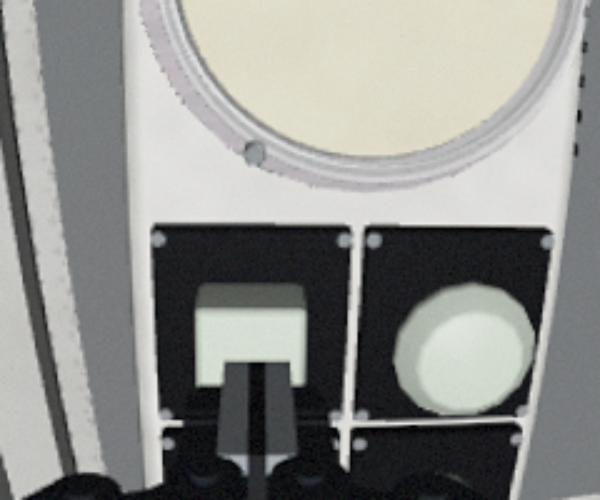

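The fingertip sits over the square key, at crop (258,372) against key columns 195–307, and it is clear of the stop head. I press it now.

>>> drive_tool(deltas=[[[0.05,0,0.8,0,0,0],[0,0,0.5,0,0,0],[0,0,0.3,0,0,0],[0,0,0.2,0,0,0],[0,0,0.2,0,0,0],[0,0,0.2,0,0,0],[0,0,0.2,0,0,0],[0,0,0.2,0,0,0],[0,0,0,0,0,0],[0,0,0,0,0,0]]])

```text
time_s: 6.0
ee_pos: [0.5481, -0.4176, 0.0581]
orientation: [[0.563, -0.827, -0.0], [-0.827, -0.563, 0.0], [-0.0, -0.0, -1.0]]
contact_force: [-4.6, 3.5, 10.9]
gripper_width: 0.0003
grasp_force: 5.5
```

>>> drive_tool(deltas=[[[0,0,0.1,0,0,0],[0,0,0,0,0,0],[0,0,-1.5,0,0,0],[0,0,-1.8,0,0,0],[-1.4,1.2,0,0,0,0],[-1.5,1.4,0,0,0,0],[-1.5,1.4,0,0,0,0],[-1.3,1.1,0,0,0,0],[0,0,0,0,0,0],[0,0,0,0,0,0]]])

```text
time_s: 6.83
ee_pos: [0.474, -0.3999, 0.0886]
orientation: [[0.562, -0.827, 0.001], [-0.827, -0.562, -0.001], [0.002, -0.0, -1.0]]
contact_force: [0.4, 0.7, 0.5]
gripper_width: -0.0002
grasp_force: 0.0
```

```bash
python3 d.py
python3 - <<'E'
from h import *
w=imaging.capture("wrist")[:,:,::-1]
cv2.imwrite("pics/w3.png",cv2.resize(w[60:300,180:460],None,fx=2.5,fy=2.5))
E
```

```text
6.8333 [ 0.474  -0.3999  0.0886] yaw -55.82304406208077 tool z [ 0.0012 -0.001  -1.    ] w -0.0002217583106092052 F [0.4411 0.7398 0.4694]
rock tool-frame cm [ 1.2221 -5.1663  2.3123]
sq tool-frame cm [ 5.6601 -5.2229  2.469 ]
round tool-frame cm [-0.1447 -0.0384  2.4581]
```

View pics/w3.png

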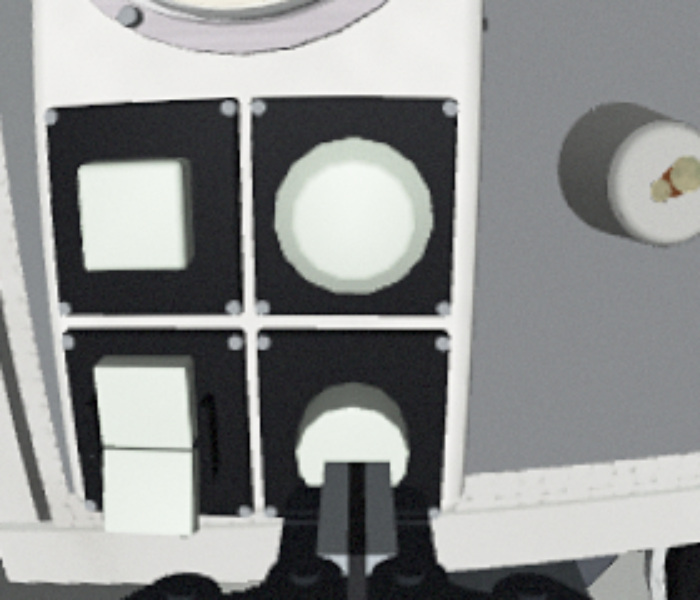

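The square key is down at crop (135,215), and the rocker's far face is level at (143,402). The fingertip at (357,475) is centred over the round key at (352,440), so I press that next.

>>> drive_tool(deltas=[[[-0.05,0,1.0,0,0,0],[0,0,0.8,0,0,0],[0,0,0.4,0,0,0],[0,0,0.2,0,0,0],[0,0,0.2,0,0,0],[0,0,0.2,0,0,0],[0,0,0.2,0,0,0],[0,0,0.2,0,0,0],[0,0,0.1,0,0,0],[0,0,0,0,0,0]]])

```text
time_s: 7.72
ee_pos: [0.474, -0.3985, 0.058]
orientation: [[0.563, -0.827, 0.0], [-0.827, -0.563, 0.001], [-0.0, -0.001, -1.0]]
contact_force: [-4.9, 5.7, 18.3]
gripper_width: 0.0
grasp_force: 9.1
```

>>> drive_tool(deltas=[[[0,0,0,0,0,0],[0,0,0,0,0,0],[0,0,-1.5,0,0,0],[0,0,-2.5,0,0,0],[0,0,-2.5,0,0,0],[0,0,-2.5,0,0,0],[-2,0,-1,0,0,0],[-2,0,0,0,0,0],[0,0,0,0,0,0],[0,0,0,0,0,0]]])

```text
time_s: 8.55
ee_pos: [0.451, -0.3657, 0.1557]
orientation: [[0.563, -0.827, 0.001], [-0.827, -0.563, -0.001], [0.001, -0.0, -1.0]]
contact_force: [0.5, 0.1, -0.0]
gripper_width: 0.0002
grasp_force: 0.0
```

```bash
python3 d.py
python3 - <<'E'
from h import *
w=imaging.capture("wrist")[:,:,::-1]
cv2.imwrite("pics/w4.png",cv2.resize(w[60:300,180:460],None,fx=2.5,fy=2.5))
E
```

```text
8.55 [ 0.451  -0.3657  0.1557] yaw -55.74324194218134 tool z [ 0.0009 -0.001  -1.    ] w 0.00015213187035259773 F [ 0.4844  0.0712 -0.0419]
rock tool-frame cm [ 5.3335 -5.136   9.0242]
sq tool-frame cm [ 9.7716 -5.1863  9.1801]
round tool-frame cm [ 3.9595 -0.01    9.1711]
```

View pics/w4.png

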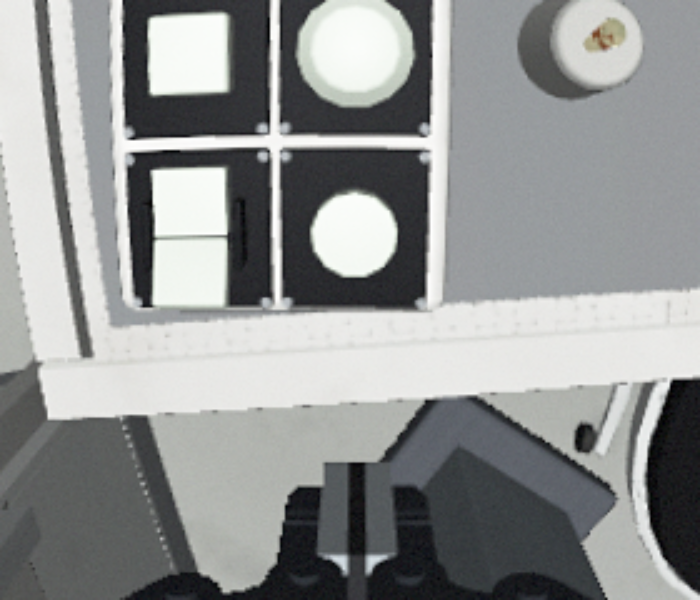

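The rocker (190,237), square key (190,53) and round key (355,233) are all set. The stop head at (355,50) is up, and the gripper is clear of everything.

```bash
python3 -c "
from workcell import ctrl
print(ctrl.hand_in())"
```

```text
the job is handed in; nothing more can be done
None
```

I tipped the rocker on, then pushed the square key and the round key fully down, in that order; the stop head, dish, cap and cup were left alone, and the job is handed in at about 8.6 s (no verdict was returned).

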